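# Counter-hold the bracket bolt behind the bracket

## Task

The stand-off of the bracket is set, so lift the setting block out of the narrow gap between bracket and back stop and return it upright, fully down, to its own pocket in the block rack (the empty pocket that matches its size). Then reach straight down into the gap behind the bracket to the hidden hex head of the bolt, which slowly turns along with the nut runner in front: as two of its flats come upright, grip it squarely across them and hold it from turning. Finish while you still hold the head still, and leave the other loose things where they are.

Things in the scene. Friction and masses are not known exactly. Their poses are not given: they have to be found in the camera images.
- bolt_head (a point): middle of the bolt head: steel hexagon, 30 mm across flats (35 across corners), 14 mm thick along the bolt, 58 mm above the bench, behind the bracket. Its x axis is level, from bracket to back stop; y and z turn with the bolt, y square to two flats. Along x, the bracket's rear face is 14 mm before this point (between: a 37 mm washer 2.5 mm thick, a 27 mm collar), the back stop 28 mm beyond it
- bolt (a joint): angle of the bolt (rad), right-handed about the x axis of bolt_head; at every multiple of 1.047 two flats of the head stand upright, and one of the six dark flutes of the runner's socket points up. The runner turns it with 0.12 N m; unheld, it goes round at about +0.2 rad/s. Fingers closed on it with 15 N or more stop it at whatever angle they meet it; the pads do not swing it square
- fixture: fixed: base plate 12 mm thick; upright bracket plate, 120 mm wide, 12 thick, top 88 mm above the bench; 42 mm gap; back stop, 120 wide, 12 thick, top 78 mm. Origin on the bench below the bolt axis at the bracket's rear face; x across the gap to the back stop, y along the gap, z up. Gap floor 12 mm above the bench. Nut runner in front: x -24 to -216 mm, y within 30 mm, up to 90 mm high
- setting_block: loose aluminium block, 40 x 25 x 110 mm (its x, y, z), about 0.27 kg; origin at the centre of its underside. It stands on the gap's floor, its 40 mm across the gap (1 mm free each side), about 38 mm to the fixture's -y side of the bolt axis, too close to the head for a finger between; it rises 34 mm above the bracket's top, where it can be gripped across its 25 mm
- pocket_40: the setting block's own pocket: fixed grey holder 78 x 52 x 48 mm with a blind pocket 44 x 29 mm (its x, y), 40 mm deep, 3 mm lead-in chamfer. Origin at the centre of the holder's underside, 8 mm above the bench; the mouth is 48 mm and the pocket's floor 8 mm above the origin. The block goes in with its x along the pocket's x, either way round
- pocket_55: a like holder with a wider empty pocket, 59 x 29 mm, for a block that is not here: not to be used. The three holders stand in a row along their y on the rack, in any order, 62 mm from middle to middle
- pocket_25: a like holder with a 29 x 29 mm pocket, which holds the small block
- rack: the fixed rack's aluminium base rail, 86 x 190 x 8 mm, on the bench right of the fixture; origin at the centre of its underside, y along the row of three holders. Fixed ports stand round the work: 103 mm high beside the nut runner and before the rack, one 235 mm high at about x 0.57, y -0.03 between rack and fixture
- small_block: another loose setting block, 25 x 25 x 110 mm, standing in its pocket with its top 126 mm above the bench; leave it. Origin at the centre of its underside
- transmitter_head: bystander: grey round transmitter housing, 91 x 72 x 68 mm, behind, right of the fixture; origin under its middle
- knurled_adapter: bystander: metal pressure adapter with knurled collar, 34 x 34 x 44 mm, left of the fixture; origin under its middle
- hex_adapter: bystander: metal hex adapter, 24 x 27 x 36 mm, in front of the rack; origin under its middle

How it is judged (in metres and radians):
On the way:
1. the setting block stands upright, fully down, in its own pocket, and the fingers have let go of it (horizontal distance between setting_block and pocket_40 below 0.006 m and z of setting_block in the frame of pocket_40 below 0.012 m and angle between setting_block's own z axis and vertical below 0.08 rad and contact force between the fingers and setting_block below 0.2 N and linear speed of setting_block below 0.02 m/s), for 0.2 s.
At the end, for the whole second after the job is handed in: The block stands released in its own pocket (within 6 mm, at most 4 mm off its floor, 4.5 degrees); the bolt head is between the fingers (TCP within 22 mm of its middle) with over 8 N, two flats upright within 0.17 rad, and the bolt stands still (under 0.03 rad/s) (all of step 1 and distance between the grasp point and bolt_head below 0.022 m and contact force between the fingers and bolt above 8 N and (angle between the y axis of bolt_head and the y axis of fixture, either way round below 0.17 rad or angle between the y axis of bolt_head and the y axis of fixture, either way round between 0.877 and 1.217 rad) and velocity of joint bolt between -0.03 and 0.03 rad/s); the arm keeps its last pose, push and grip.
It fails at once if the small block is moved by more than 20 mm (distance of small_block from where it was at the start of the episode above 0.02 m).
It fails at once if the transmitter housing is moved by more than 20 mm (distance of transmitter_head from where it was at the start of the episode above 0.02 m).
It fails at once if the knurled adapter is moved by more than 20 mm (distance of knurled_adapter from where it was at the start of the episode above 0.02 m).
It fails at once if the hex adapter is moved by more than 20 mm (distance of hex_adapter from where it was at the start of the episode above 0.02 m).
It also fails if it takes over 72 s, if anything falls off the work surface, if the arm or the gripper's body presses on something with over 40 N, if the wrist force passes 120 N, or if a joint passes its speed limit or range.

## Robot

A 6-joint arm with a two-finger parallel gripper is mounted at the origin on a cart in front of the work surface, level with it; the furniture and walls round the work are solid. World frame = base frame: x ahead of the robot, y to its left, z up, the work surface at z = 0. Lengths are in m, angles in degrees, forces in N, time in s.
With the tool pointing down it reaches from about 0.375 to 0.9 m from the base axis. Payload 3.1 kg.
Tool frame: the origin (TCP) lies between the finger pads, 19 mm behind the fingertips; this is the grasp point; z points along the fingers, y is the line along which they close (so a half turn about z gives the same grasp; the last joint's range is limited). The gripper opens to 87 mm and grips with 3 to 60 N. Pads are 19 mm wide; open, the fingers measure 117 mm over their backs; the gripper's body (75 mm by 190 mm) begins 51 mm behind the grasp point.
Start: joints at [-74.399, 30.224, 82.088, -0, 67.689, -10.227], TCP at [0.272, -0.563, 0.241] pointing down, gripper open.
Joint ranges: [-176.69, 176.69], [-43.24, 126.21], [12.49, 139.97], [-82, 262], [0, 151.66], [-163.58, 163.58]. Speed limits (degrees/s): [159.86, 159.86, 180, 180, 180, 180].

## Interface

Orientations are given as a 3x3 rotation matrix whose columns are the frame's x, y, z axes.
In Python, from rig import read_state, optics, order gives the robot as it stands.
- The arm moves only by the tool drive_tool, never from a script. Its argument "steps" is a list of rows, each a list of 7 numbers: the finger opening in mm, from 0 to 87, then the shift along the tool's x, y, z normalised to -1 to 1, where 1 is 0.12 m, then the turn, a rotation vector about the tool's x, y, z normalised to -1 to 1, where 1 is 1.5 rad. In form: [[jaw, tx, ty, tz, ax, ay, az], ...]. A call has 1 to 8 rows; each row is the pose to reach, as a shift and turn from the pose commanded when the call began, along the tool's axes at that moment; what a row does not reach only later rows make up. A row lasts 1/10 s, in which the tool goes at most 50 mm and 8.59 degrees, less where a joint would pass 70% of its speed; a pose out of reach is approached as far as the arm can. A call with a number of a shift or a turn outside -1 to 1 is refused whole. A call with a gripper value outside its range is refused whole. The fingers move at their own pace and stop on an object; the grip force is fixed at half the most. Time passes only in rows, so rows that repeat a pose let the fingers close. It gives the time, the measured TCP pose, the force, the opening and the grip force at its end, in the units of the state.
- read_state(): the state, without advancing time (a new reading comes with each control period).
- optics.capture(name): name is "side" or "top"; returns a dict with "color" (400x640x3 uint8, blue, green, red), "range_z" (400x640 float32, m along the optical axis (not along the pixel's ray), 0 where there is no reading), "fx", "fy", "cx", "cy" (pixels), "rvec" (rotation vector, rad) and "tvec" (3), from world to camera coordinates, as OpenCV has them. Camera axes: x right, y down, z forward; pixel columns grow to the right and rows downward; lengths in m; the calibration is good to about 2 mm. A picture is of the moment at which its call begins.
- order.hand_in(): hands the job in; it is judged then, once.
The state is a dict: "time_s": time; "joint_positions": joint angles; "qvel": joint speeds; "tau": joint torques, N m; "position": TCP position; "tcp_rot": TCP orientation; "force": force on the tool from outside, world axes, zero at the start; "moment": the same for the moment, N m; "opening": opening from 0.0 (shut) to 1.0 (fully open); "grasp_force": force on a finger pad.
Only numpy, scipy, OpenCV 4.12 (cv2) and the standard library are available. Lean on these libraries where they do the work, as an engineer would, in place of code of your own. Each camera call takes 0.05 s, during which the arm holds its last target. There are 200 camera calls.

## Working session

There is one attempt and no reset: what is moved stays moved. The work goes in short steps, Python scripts to look and compute and a tool call to move; the robot and the scene stay as the last step left them, time stands still between calls to the robot, and variables do not carry over. Pictures are saved under pics/ and viewed, at most 10 in all, crops included, and the job is handed in when it is done.

Besides the shell and the picture viewer there is one more tool, called after ">>>" as a command line: name --pt "numbers of a row" for each row, then --argument value for the rest. drive_tool: Moves the arm, as the interface text tells. Scaled input: -1 to 1 covers 0.12 m each way for a shift and 1.5 rad each way for a turn. Its arguments: {"type":"object","properties":{"steps":{"type":"array"}},"required":["steps"]}

```bash
mkdir -p pics; cat > h.py <<'E'
import numpy as np, cv2
from rig import read_state, optics, order
def cap(n):
    d=optics.capture(n); d['R']=cv2.Rodrigues(np.array(d['rvec'],float))[0]; d['t']=np.array(d['tvec'],float).ravel(); return d
def cloud(d):
    z=d['range_z'].astype(float); v,u=np.indices(z.shape)
    p=np.stack([(u-d['cx'])/d['fx']*z,(v-d['cy'])/d['fy']*z,z],-1)
    w=(p-d['t'])@d['R']; w[z==0]=np.nan; return w
def ray(d,u,v,h):
    r=d['R'].T@np.array([(u-d['cx'])/d['fx'],(v-d['cy'])/d['fy'],1]); c=-d['R'].T@d['t']
    return c+r*(h-c[2])/r[2]
E
python3 - <<'E'
from h import *
for n in('top','side'):
    d=cap(n); cv2.imwrite(f'pics/{n}0.png',d['color']); print(n,-d['R'].T@d['t'],d['R'][2],d['fx']); np.save(n+'0.npy',cloud(d)); np.savez(n+'0.npz',**d)
s=read_state(); print(s)
E
```

```text
top [0.35078124 0.03462308 1.28667749] [ 2.35890647e-01  4.06811340e-04 -9.71779521e-01] 440.88649335326716
side [0.00608887 0.73191859 0.58755011] [ 0.60412325 -0.64512298 -0.4678156 ] 475.8143917613179
{'time_s': 0.1, 'joint_positions': array([-7.43998207e+01,  3.02740852e+01,  8.21499516e+01, -1.31720574e-03,
        6.76895778e+01, -1.02269340e+01]), 'qvel': array([-0.06543013, -0.08829492, -0.18451155,  0.1680769 ,  0.05942786,
       -0.01978209]), 'tau': array([-5.39017001e-04, -4.40986311e+01, -1.77151161e+01,  6.34898501e-02,
        5.33928804e-02, -3.31117576e-05]), 'position': array([ 0.27213708, -0.56193858,  0.24035964]), 'tcp_rot': array([[ 9.00108992e-01,  4.35664430e-01, -5.53745006e-04],
       [ 4.35664656e-01, -9.00107039e-01,  1.90417970e-03],
       [ 3.31153584e-04, -1.95521640e-03, -9.99998034e-01]]), 'force': array([-0.12608895, -0.3690529 , -0.05967671]), 'moment': array([-0.0688911 , -0.01019748,  0.01488625]), 'grasp_force': 0.0, 'opening': 1.0039092815482966}
```

View pics/top0.png

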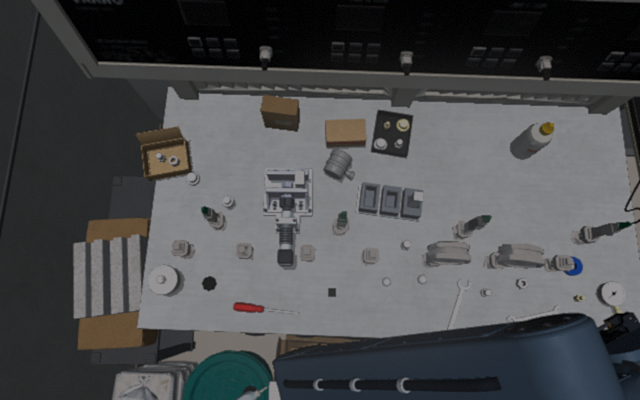

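View pics/side0.png

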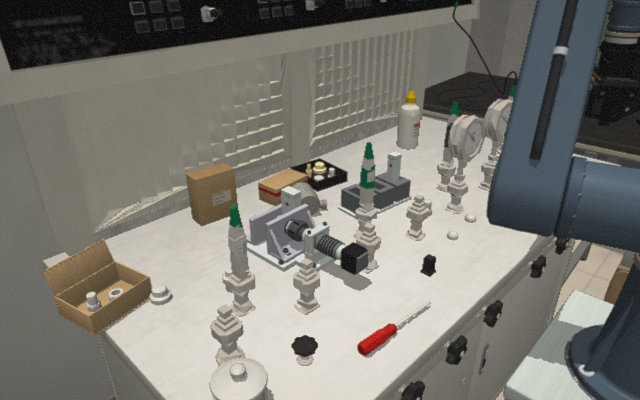

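Top view: the fixture is at about (288,190) with the runner below it, the rack holders at (370,198), (391,201) and (412,203), the small block in the right one, and the tall port at (341,220). The side view shows the setting block at (290,200).

```bash
python3 - <<'E'
from h import *
a=cv2.imread('pics/top0.png')[160:270,255:435]; b=cv2.imread('pics/side0.png')[135:285,225:425]
a=cv2.resize(a,(720,440),interpolation=cv2.INTER_CUBIC); b=cv2.resize(b,(800,600),interpolation=cv2.INTER_CUBIC)
cv2.imwrite('pics/tc.png',a); cv2.imwrite('pics/sc.png',b)
w=np.load('top0.npy'); s=np.load('side0.npy')
for n,c in(('top',w),('side',s)):
    q=c.reshape(-1,3); q=q[~np.isnan(q[:,0])]
    # bench
    m=(abs(q[:,2])<.02)&(q[:,0]>.4)&(q[:,0]<.9)&(abs(q[:,1])<.4); print(n,'bench z',np.median(q[m,2]))
    for nm,(zl,zh,yl,yh) in dict(block=(.112,.135,.0,.25),brk=(.08,.097,.0,.25),stop=(.07,.083,0,.25),hold=(.05,.062,-.3,-.0),small=(.117,.135,-.35,-.05)).items():
        k=q[(q[:,2]>zl)&(q[:,2]<zh)&(q[:,1]>yl)&(q[:,1]<yh)&(q[:,0]>.55)&(q[:,0]<.8)]
        if len(k)>5:
            r=cv2.minAreaRect((k[:,:2]*1000).astype(np.float32)); print(nm,len(k),np.round(np.median(k,0),4),np.round(r[0],1),np.round(r[1],1),round(r[2],1))
E
```

```text
top bench z -0.00029185709768366527
block 128 [0.6934 0.0843 0.1213] [694.9  84.3] [41.7 22.3] 1.0
brk 396 [0.6625 0.1194 0.0857] [638.2 120.9] [170.4 118.1] 1.1
stop 550 [0.6461 0.1221 0.0759] [638.5 121.1] [175.4 118.1] 0.9
hold 1143 [ 0.6621 -0.1616  0.0556] [ 698.  -136.1] [249.2 249.6] 12.3
small 92 [ 0.6426 -0.2397  0.1249] [ 643.3 -239.6] [24.7 25.9] 83.0
side bench z 0.0002352430589606567
block 168 [0.6911 0.0892 0.1211] [694.5  84.7] [27.2 42.5] 89.9
brk 559 [0.664  0.1148 0.0859] [643.8 123.4] [146.5 120.2] 0.1
stop 836 [0.6623 0.1286 0.076 ] [649.8 118.1] [185.8 114.9] 18.8
hold 747 [ 0.6447 -0.162   0.0553] [ 678.3 -133.5] [247.7 260.4] 2.7
small 71 [ 0.6402 -0.2335  0.1246] [ 644.6 -239.6] [28.2 27.1] 78.7
```

View pics/tc.png

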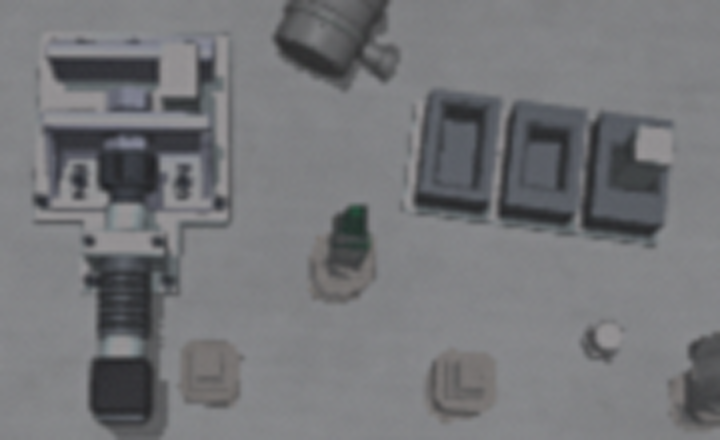

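View pics/sc.png

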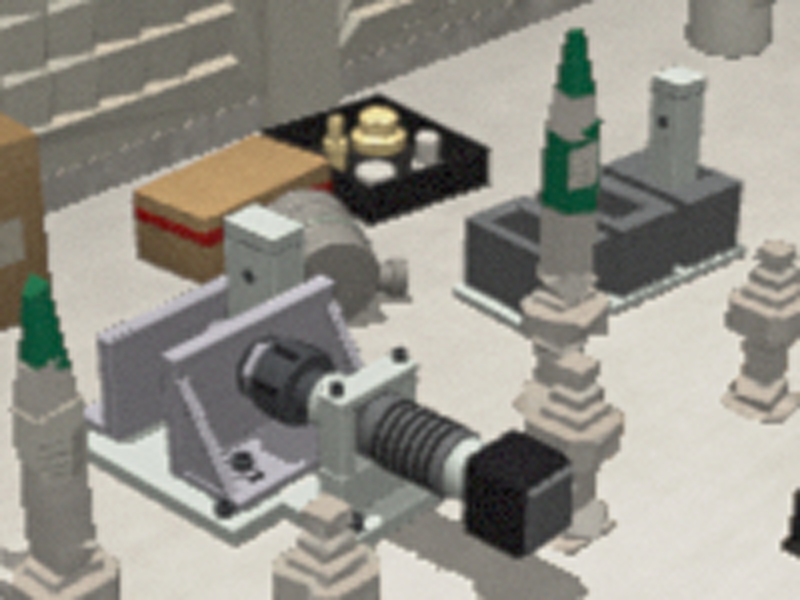

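Crops: the middle holder's pocket (545,155) is shorter than the left one's (460,150), so the middle one is pocket_40. The setting block is in the right half of the gap at (178,72), and the head shows at (128,97). Next I measure these exactly.

```bash
cat > m.py <<'E'
from h import *
w=np.load('top0.npy').reshape(-1,3); s=np.load('side0.npy').reshape(-1,3)
def box(q,x0,x1,y0,y1,z0,z1):
    with np.errstate(invalid='ignore'): return q[(q[:,0]>x0)&(q[:,0]<x1)&(q[:,1]>y0)&(q[:,1]<y1)&(q[:,2]>z0)&(q[:,2]<z1)]
def rep(nm,k,f=1):
    if len(k)<5: return print(nm,len(k))
    r=cv2.minAreaRect((k[:,:2]*1000).astype(np.float32)); print(nm,len(k),'z',np.round(np.median(k[:,2]),4),np.round(r[0],1),np.round(r[1],1),round(r[2],1), 'x',np.round(np.percentile(k[:,0],[1,50,99])*1e3,1),'y',np.round(np.percentile(k[:,1],[1,50,99])*1e3,1))
for n,q in(('top',w),('side',s)):
    print(n)
    rep('block',box(q,.66,.73,.06,.11,.118,.126))
    for x in [.65]:
        rep('bracket',box(q,.65,.69,.04,.2,.084,.092)); rep('stop',box(q,.70,.76,.04,.2,.074,.082))
    rep('head',box(q,.672,.712,.10,.145,.06,.082))
    rep('holders',box(q,.57,.73,-.30,-.06,.050,.060))
    rep('runner',box(q,.45,.64,.09,.16,.05,.1))
    k=box(q,.3,.8,-.6,-.2,.13,.5); rep('tall',k); print('maxz',k[:,2].max() if len(k) else 0)
# row profile of heights through holders in top image
W=np.load('top0.npy')
d=np.load('top0.npz')
for h in range(1):
    m=(abs(W[...,2]-.056)<.007)&(W[...,1]<-.06)&(W[...,1]>-.3)&(W[...,0]>.57)&(W[...,0]<.75)
    m8=(m*255).astype(np.uint8)
    cs,hi=cv2.findContours(m8,cv2.RETR_CCOMP,cv2.CHAIN_APPROX_NONE)
    for c,hh in zip(cs,hi[0]):
        if len(c)<12: continue
        p=np.array([ray(d,u,v,.056) for u,v in c[:,0]])
        r=cv2.minAreaRect((p[:,:2]*1000).astype(np.float32)); print('hole' if hh[3]>=0 else 'outer',np.round(r[0],1),np.round(r[1],1),round(r[2],1))
E
python3 m.py
```

```text
top
block 117 z 0.1216 [693.9  84.2] [39.8 22.2] 1.0 x [674.1 693.4 711.7] y [73.  84.2 95.4]
bracket 167 z 0.0875 [667.4 121.4] [ 14.2 118.1] 1.0 x [661.2 667.6 674.6] y [ 62.4 118.6 178.6]
stop 110 z 0.0774 [719.9 122.3] [ 10.9 117.9] 0.5 x [714.4 720.4 725.5] y [ 63.4 134.9 180.9]
head 64 z 0.0709 [686.2 122.1] [32.4 15.7] 86.6 x [678.4 686.  694. ] y [106.4 120.1 137.9]
holders 907 z 0.0553 [ 651.4 -179.4] [176.7  80.6] 82.7 x [604.8 647.1 697.6] y [-264.3 -185.   -92.2]
runner 964 z 0.0751 [548.8 120.9] [182.   57.8] 0.4 x [458.2 550.9 638.2] y [ 94.3 120.4 146.9]
tall 2595 z 0.2354 [ 549.1 -417.3] [501.4 361.1] 0.6 x [301.9 472.6 797.5] y [-597.2 -422.2 -242.6]
maxz 0.4999125723869188
side
block 116 z 0.1216 [695.2  84.7] [26.3 41.4] 88.3 x [674.9 693.8 715.5] y [71.5 86.  97.4]
bracket 230 z 0.0876 [675.2 122.2] [ 28.5 117.6] 0.6 x [661.1 667.4 687.6] y [ 64.4 116.3 180.3]
stop 157 z 0.0775 [722.9 135.9] [92.1 27.2] 80.8 x [703.8 719.9 729.2] y [ 92.5 136.4 181. ]
head 4
holders 563 z 0.055 [ 652.9 -178.5] [180.   83.3] 83.2 x [604.6 640.5 699.5] y [-260.9 -196.5  -89.6]
runner 1680 z 0.0721 [548.3 124.6] [ 60.3 181.8] 85.7 x [458.9 538.7 637.1] y [ 97.4 134.  151.1]
tall 2792 z 0.2071 [ 548.8 -415.5] [499.9 365.6] 0.4 x [300.9 466.7 574.7] y [-596.8 -337.1 -239.4]
maxz 0.48970413210712205
outer [ 643.2 -239.8] [52.9 79.5] 83.3
outer [ 650.8 -178.6] [53.  79.8] 82.5
hole [ 650.5 -178.6] [34.5 47.7] 88.2
outer [ 658.9 -117.3] [52.3 79.6] 82.6
hole [ 659.4 -117.1] [35.9 67.9] 83.3
```

>>> drive_tool --pt "60 0 0 -0.5 0 0 0.1" --pt "60 0 0 -1 0 0 0.2" --pt "60 0 0 -1 0 0 0.29" --pt "60 0 0 -1 0 0 0.29"

```text
time_s: 0.5
position: [0.2729, -0.5642, 0.3654]
tcp_rot: [[1.0, 0.015, 0.002], [0.015, -1.0, -0.008], [0.002, 0.008, -1.0]]
force: [0.6, -0.6, 0.2]
opening: 0.734
grasp_force: 0.0
```

```bash
python3 - <<'E'
from h import *
s=read_state(); print(s['time_s'],s['position'],s['tcp_rot'],s['joint_positions'])
w=np.load('top0.npy')
for y in np.arange(-.6,.2,.1):
  print(round(y,1),[round(float(np.nanmax(np.append(w[...,2][(abs(w[...,0]-x)<.05)&(abs(w[...,1]-y)<.05)],-1))),2) for x in np.arange(.3,.8,.1)])
E
```

```text
0.5 [ 0.27288296 -0.56423151  0.36543212] [[ 0.9998785   0.01541688  0.00230165]
 [ 0.01543526 -0.99984728 -0.00819622]
 [ 0.00217494  0.00823075 -0.99996376]] [-7.43912377e+01  2.39641044e+01  7.27831836e+01  6.60312209e-04
  8.27649325e+01  1.47247821e+01]
-0.6 [0.42, 0.02, 0.11, 0.01, 0.01]
-0.5 [0.59, 0.21, 0.25, 0.01, 0.01]
-0.4 [0.71, 0.04, 0.25, 0.25, 0.01]
-0.3 [0.83, 0.02, 0.25, 0.13, 0.12]
-0.2 [0.83, 0.02, 0.23, 0.13, 0.13]
-0.1 [0.78, 0.01, 0.11, 0.08, 0.06]
-0.0 [0.6, 0.04, 0.08, 0.23, 0.07]
0.1 [0.42, 0.01, 0.11, 0.09, 0.13]
```

>>> drive_tool --pt "60 0.2 -0.3 0 0 0 0" --pt "60 0.4 -0.6 0 0 0 0" --pt "60 0.6 -0.9 0 0 0 0"

```text
time_s: 0.8
position: [0.3424, -0.4513, 0.3587]
tcp_rot: [[1.0, 0.017, -0.002], [0.017, -1.0, 0.004], [-0.002, -0.004, -1.0]]
force: [0.4, 0.7, -0.0]
opening: 0.692
grasp_force: 0.0
```

>>> drive_tool --pt "60 0.2 -0.3 0 0 0 0" --pt "60 0.4 -0.6 0 0 0 0" --pt "60 0.6 -0.9 0 0 0 0"

```text
time_s: 1.1
position: [0.4128, -0.3418, 0.359]
tcp_rot: [[1.0, 0.018, -0.003], [0.018, -1.0, 0.004], [-0.003, -0.004, -1.0]]
force: [1.0, -1.2, 0.1]
opening: 0.69
grasp_force: 0.0
```

>>> drive_tool --pt "60 0.2 -0.3 0 0 0 0" --pt "60 0.4 -0.6 0 0 0 0" --pt "60 0.6 -0.9 0 0 0 0"

```text
time_s: 1.4
position: [0.4829, -0.2329, 0.359]
tcp_rot: [[1.0, 0.018, -0.003], [0.018, -1.0, 0.003], [-0.003, -0.003, -1.0]]
force: [0.1, -0.6, -1.1]
opening: 0.687
grasp_force: 0.0
```

>>> drive_tool --pt "60 0.2 -0.3 0 0 0 0" --pt "60 0.4 -0.6 0 0 0 0" --pt "60 0.6 -0.9 0 0 0 0"

```text
time_s: 1.7
position: [0.5531, -0.124, 0.3589]
tcp_rot: [[1.0, 0.018, -0.004], [0.018, -1.0, 0.002], [-0.004, -0.002, -1.0]]
force: [1.0, -1.0, 0.5]
opening: 0.687
grasp_force: 0.0
```

>>> drive_tool --pt "60 0.2 -0.3 0 0 0 0" --pt "60 0.4 -0.6 0 0 0 0" --pt "60 0.6 -0.9 0 0 0 0"

```text
time_s: 2.0
position: [0.6234, -0.0151, 0.3587]
tcp_rot: [[1.0, 0.018, -0.005], [0.018, -1.0, 0.001], [-0.005, -0.001, -1.0]]
force: [0.9, -0.0, 1.1]
opening: 0.69
grasp_force: 0.0
```

>>> drive_tool --pt "60 0.2 -0.3 0 0 0 0" --pt "60 0.4 -0.6 0 0 0 0" --pt "60 0.57 -0.85 0 0 0 0" --pt "60 0.57 -0.85 0 0 0 0" --pt "60 0.57 -0.85 0 0 0 0"

```text
time_s: 2.5
position: [0.6896, 0.0868, 0.3583]
tcp_rot: [[1.0, 0.019, -0.005], [0.019, -1.0, -0.001], [-0.005, 0.0, -1.0]]
force: [-0.2, -0.7, 0.6]
opening: 0.69
grasp_force: 0.0
```

```bash
cat >> h.py <<'E'
def togo(p,yaw):
    s=read_state(); R=np.array(s['tcp_rot']); c,n=np.cos(np.radians(yaw)),np.sin(np.radians(yaw))
    G=np.array([[c,n,0],[n,-c,0],[0,0,-1.]])
    print('t',s['time_s'],'pos',np.round(s['position'],4),'cmd shift',np.round(R.T@(np.array(p)-s['position'])/.12,4),'turn',np.round(cv2.Rodrigues(R.T@G)[0].ravel()/1.5,4),'F',np.round(s['force'],1),'open',round(s['opening']*87,1),'g',s['grasp_force'],'j',np.round(s['joint_positions'],0))
E
python3 -c "
from h import *
togo([.6945,.0843,.106],.8)"
```

```text
t 2.5 pos [0.6896 0.0868 0.3583] cmd shift [0.0513 0.021  2.102 ] turn [0.0003 0.0034 0.0033] F [-0.2 -0.7  0.6] open 60.1 g 0.0 j [-2. 31. 62. -0. 87. 87.]
```

>>> drive_tool --pt "60 0.05 0.02 0.3 0 0.003 0.003" --pt "60 0.05 0.02 0.6 0 0.003 0.003" --pt "60 0.05 0.02 1 0 0.003 0.003"

```text
time_s: 2.8
position: [0.6968, 0.0819, 0.2415]
tcp_rot: [[1.0, 0.011, 0.008], [0.011, -1.0, -0.001], [0.008, 0.001, -1.0]]
force: [0.7, 0.4, -0.2]
opening: 0.689
grasp_force: 0.0
```

>>> drive_tool --pt "60 0 0 0.3 0 0 0" --pt "60 0 0 0.5 0 0 0" --pt "60 0 0 0.65 0 0 0" --pt "60 0 0 0.65 0 0 0"

```text
time_s: 3.2
position: [0.6934, 0.0821, 0.1591]
tcp_rot: [[1.0, 0.01, -0.005], [0.01, -1.0, -0.0], [-0.005, 0.0, -1.0]]
force: [0.0, -0.1, -0.0]
opening: 0.693
grasp_force: 0.0
```

```bash
python3 -c "
from h import *
togo([.6945,.0843,.106],.8)"
```

```text
t 3.2 pos [0.6934 0.0821 0.1591] cmd shift [ 0.0119 -0.0182  0.4422] turn [ 0.      0.0033 -0.0024] F [ 0.  -0.1 -0. ] open 60.3 g 0.0 j [-2. 41. 74. -0. 65. 87.]
```

>>> drive_tool --pt "60 0.012 -0.018 0.2 0 0.003 -0.002" --pt "60 0.012 -0.018 0.4 0 0.003 -0.002" --pt "60 0.012 -0.018 0.44 0 0.003 -0.002" --pt "60 0.012 -0.018 0.44 0 0.003 -0.002"

```text
time_s: 3.6
position: [0.698, 0.0853, 0.1104]
tcp_rot: [[1.0, 0.014, 0.008], [0.014, -1.0, -0.0], [0.008, 0.0, -1.0]]
force: [-0.3, -0.2, 0.5]
opening: 0.687
grasp_force: 0.0
```

>>> drive_tool --pt "15 0 0 0 0 0 0" --pt "15 0 0 0 0 0 0" --pt "15 0 0 0 0 0 0" --pt "15 0 0 0 0 0 0" --pt "15 0 0 0 0 0 0" --pt "15 0 0 0 0 0 0"

```text
time_s: 4.2
position: [0.6988, 0.0859, 0.1108]
tcp_rot: [[1.0, 0.014, 0.009], [0.014, -1.0, -0.0], [0.009, 0.0, -1.0]]
force: [0.1, -0.5, 1.1]
opening: 0.287
grasp_force: 29.6
```

```bash
python3 -c "
from h import *
togo([.6945,.0843,.106],.8)"
```

```text
t 4.2 pos [0.6988 0.0859 0.1108] cmd shift [-0.036   0.0126  0.0394] turn [ 0.0003 -0.0063  0.0003] F [ 0.1 -0.5  1.1] open 24.9 g 29.61773855611682 j [-2. 44. 76.  0. 59. 87.]
```

>>> drive_tool --pt "15 0.002 0 -0.2 0 0 0" --pt "15 0.003 0 -0.4 0 0 0" --pt "15 0.005 0 -0.6 0 0 0" --pt "15 0.007 0 -0.8 0 0 0" --pt "15 0.009 0 -1 0 0 0" --pt "15 0.009 0 -1 0 0 0"

```text
time_s: 4.8
position: [0.7006, 0.0862, 0.2338]
tcp_rot: [[1.0, 0.014, 0.016], [0.014, -1.0, 0.0], [0.016, 0.0, -1.0]]
force: [1.0, -0.1, -2.8]
opening: 0.285
grasp_force: 30.0
```

```bash
python3 - <<'E'
from h import *
from m import box,rep
togo([.651,-.1786,.27],-7.3)
d=cap('top'); q=cloud(d).reshape(-1,3)
d=cap('side'); cv2.imwrite('pics/s1.png',cv2.resize(d['color'][100:300,200:460],(780,600)))
E
```

```text
top
block 117 z 0.1216 [693.9  84.2] [39.8 22.2] 1.0 x [674.1 693.4 711.7] y [73.  84.2 95.4]
bracket 167 z 0.0875 [667.4 121.4] [ 14.2 118.1] 1.0 x [661.2 667.6 674.6] y [ 62.4 118.6 178.6]
stop 110 z 0.0774 [719.9 122.3] [ 10.9 117.9] 0.5 x [714.4 720.4 725.5] y [ 63.4 134.9 180.9]
head 64 z 0.0709 [686.2 122.1] [32.4 15.7] 86.6 x [678.4 686.  694. ] y [106.4 120.1 137.9]
holders 907 z 0.0553 [ 651.4 -179.4] [176.7  80.6] 82.7 x [604.8 647.1 697.6] y [-264.3 -185.   -92.2]
runner 964 z 0.0751 [548.8 120.9] [182.   57.8] 0.4 x [458.2 550.9 638.2] y [ 94.3 120.4 146.9]
tall 2595 z 0.2354 [ 549.1 -417.3] [501.4 361.1] 0.6 x [301.9 472.6 797.5] y [-597.2 -422.2 -242.6]
maxz 0.4999125723869188
side
block 116 z 0.1216 [695.2  84.7] [26.3 41.4] 88.3 x [674.9 693.8 715.5] y [71.5 86.  97.4]
bracket 230 z 0.0876 [675.2 122.2] [ 28.5 117.6] 0.6 x [661.1 667.4 687.6] y [ 64.4 116.3 180.3]
stop 157 z 0.0775 [722.9 135.9] [92.1 27.2] 80.8 x [703.8 719.9 729.2] y [ 92.5 136.4 181. ]
head 4
holders 563 z 0.055 [ 652.9 -178.5] [180.   83.3] 83.2 x [604.6 640.5 699.5] y [-260.9 -196.5  -89.6]
runner 1680 z 0.0721 [548.3 124.6] [ 60.3 181.8] 85.7 x [458.9 538.7 637.1] y [ 97.4 134.  151.1]
tall 2792 z 0.2071 [ 548.8 -415.5] [499.9 365.6] 0.4 x [300.9 466.7 574.7] y [-596.8 -337.1 -239.4]
maxz 0.48970413210712205
outer [ 643.2 -239.8] [52.9 79.5] 83.3
outer [ 650.8 -178.6] [53.  79.8] 82.5
hole [ 650.5 -178.6] [34.5 47.7] 88.2
outer [ 658.9 -117.3] [52.3 79.6] 82.6
hole [ 659.4 -117.1] [35.9 67.9] 83.3
t 4.8 pos [0.7006 0.0862 0.2338] cmd shift [-0.4399  2.2002 -0.3085] turn [-0.0007 -0.0107  0.0946] F [ 1.  -0.1 -2.8] open 24.8 g 29.982435362180695 j [-2. 37. 70.  0. 72. 87.]
```

View pics/s1.png

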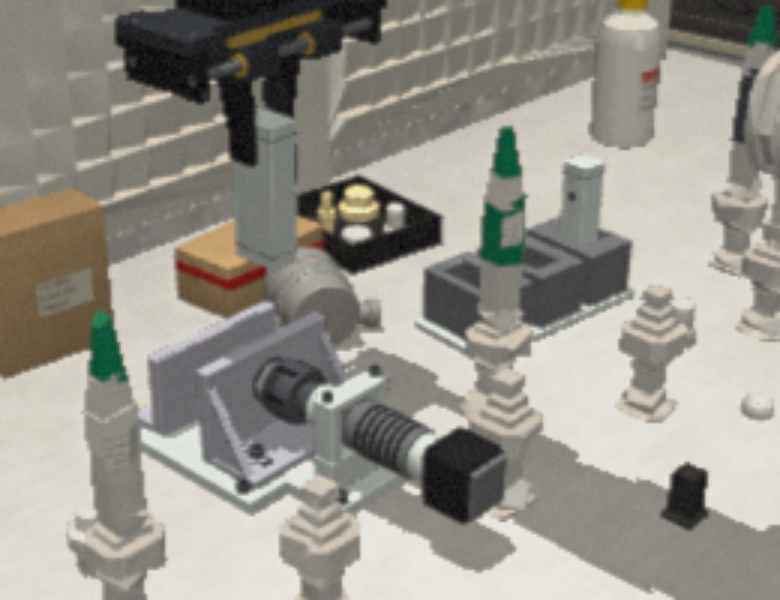

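The block is lifted clear, upright between the fingers (265,190). I'll carry it to the middle pocket.

>>> drive_tool --pt "15 -0.05 0.2 -0.1 0 -0.005 0.03" --pt "15 -0.1 0.5 -0.2 0 -0.01 0.06" --pt "15 -0.15 0.8 -0.3 0 -0.01 0.09" --pt "15 -0.15 0.8 -0.3 0 -0.01 0.094"

```text
time_s: 5.3
position: [0.6811, -0.0155, 0.2655]
tcp_rot: [[0.991, -0.132, -0.007], [-0.132, -0.991, -0.002], [-0.007, 0.003, -1.0]]
force: [0.5, 0.2, -4.3]
opening: 0.282
grasp_force: 30.0
```

>>> drive_tool --pt "15 0 0.3 0 0 0 0" --pt "15 0 0.6 0 0 0 0" --pt "15 0 0.9 0 0 0 0" --pt "15 0 0.9 0 0 0 0"

```text
time_s: 5.7
position: [0.6664, -0.122, 0.2634]
tcp_rot: [[0.991, -0.131, -0.01], [-0.131, -0.991, -0.0], [-0.01, 0.002, -1.0]]
force: [0.4, 0.6, -2.6]
opening: 0.286
grasp_force: 30.0
```

```bash
sed -i '/^w=np.load/d' m.py; python3 - <<'E'
from h import *
togo([.651+.0043,-.1786,.27],-7.3)
d=cap('side'); c=cloud(d); q=c.reshape(-1,3)
p=read_state()['position']
k=q[(abs(q[:,0]-p[0])<.05)&(abs(q[:,1]-p[1])<.05)&(q[:,2]>p[2]-.12)&(q[:,2]<p[2]-.03)]
print(len(k)); r=cv2.minAreaRect((k[:,:2]*1000).astype(np.float32)); print(r,k[:,2].min(),k[:,2].max())
E
```

```text
t 5.7 pos [ 0.6664 -0.122   0.2634] cmd shift [-0.0307  0.4797 -0.0541] turn [ 0.0012  0.0069 -0.0028] F [ 0.4  0.6 -2.6] open 24.9 g 29.981630713446066 j [-20.  33.  72.  -0.  75.  78.]
473
((660.0623168945312, -111.82444763183594), (47.15752410888672, 26.793643951416016), 23.827880859375) 0.1632554720456001 0.23343888018242787
```

>>> drive_tool --pt "15 -0.01 0.2 0 0 0.003 -0.001" --pt "15 -0.03 0.4 0 0 0.006 -0.002" --pt "15 -0.03 0.48 0 0.001 0.007 -0.003" --pt "15 -0.03 0.48 0 0.001 0.007 -0.003" --pt "15 -0.03 0.48 0 0.001 0.007 -0.003"

```text
time_s: 6.25
position: [0.6571, -0.1725, 0.2655]
tcp_rot: [[0.993, -0.121, 0.004], [-0.121, -0.993, 0.003], [0.003, -0.004, -1.0]]
force: [-0.1, 0.4, -3.0]
opening: 0.284
grasp_force: 30.0
```

```bash
python3 - <<'E'
from h import *
togo([.651+.0043,-.1786,.27],-7.3)
d=cap('side'); c=cloud(d); s=read_state(); p=np.array(s['position']); R=np.array(s['tcp_rot'])
# block body in tool frame: points below fingertips
l=(c-p)@R
m=(abs(l[...,0])<.04)&(abs(l[...,1])<.03)&(l[...,2]>.03)&(l[...,2]<.11)
v,u=np.nonzero(m); print(m.sum(),u.min(),u.max(),v.min(),v.max())
k=l[m]; print(np.percentile(k,[1,5,50,95,99],axis=0).round(4))
f=k[k[:,1]<-.009]; print('side face y',len(f),np.percentile(f,[2,50,98],axis=0).round(4))
g=k[k[:,1]>-.009]; print('front face',np.median(g,0).round(4)); 
print('front vs z',[np.median(g[abs(g[:,2]-z)<.01,0]).round(4) for z in(.04,.06,.08)],'side vs z',[np.median(f[abs(f[:,2]-z)<.01,1]).round(4) for z in(.04,.06,.08)])
cv2.imwrite('pics/s2.png',cv2.resize(d['color'][80:240,280:480],(750,600)))
E
```

```text
t 6.25 pos [ 0.6571 -0.1725  0.2655] cmd shift [-0.0085  0.0521 -0.0378] turn [-0.0024 -0.0021  0.0038] F [-0.1  0.4 -3. ] open 24.7 g 29.982461677864194 j [-24.  33.  72.   0.  75.  73.]
498 367 386 117 147
[[-0.0244 -0.016   0.0305]
 [-0.0234 -0.0148  0.0326]
 [-0.0142 -0.0119  0.0629]
 [ 0.0136  0.0081  0.0941]
 [ 0.017   0.0113  0.0978]]
side face y 344 [[-0.0235 -0.0156  0.0311]
 [-0.0057 -0.0128  0.0622]
 [ 0.0169 -0.0099  0.0959]]
front face [-0.0219  0.0006  0.0633]
front vs z [np.float64(-0.0219), np.float64(-0.0224), np.float64(-0.0219)] side vs z [np.float64(-0.0127), np.float64(-0.0128), np.float64(-0.0128)]
```

View pics/s2.png

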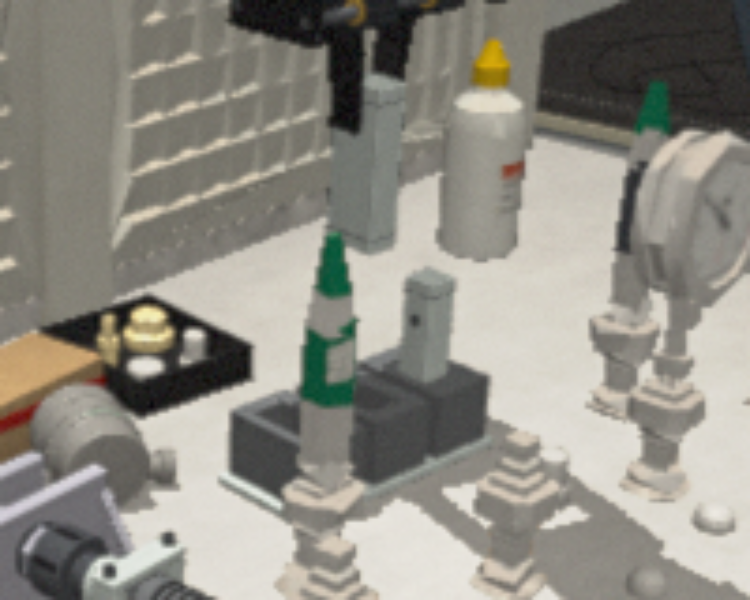

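The block hangs straight at (365,190) above the rack, centred to within about 3 mm. I'll lower to just above the mouth and correct there.

>>> drive_tool --pt "15 -0.02 0.05 0.25 -0.002 -0.002 0.004" --pt "15 -0.02 0.05 0.5 -0.002 -0.002 0.004" --pt "15 -0.02 0.05 0.74 -0.002 -0.002 0.004" --pt "15 -0.02 0.05 0.74 -0.002 -0.002 0.004" --pt "15 -0.02 0.05 0.74 -0.002 -0.002 0.004"

```text
time_s: 6.8
position: [0.6547, -0.1785, 0.1774]
tcp_rot: [[0.992, -0.127, 0.001], [-0.127, -0.992, -0.001], [0.001, 0.001, -1.0]]
force: [-0.0, 0.7, -3.4]
opening: 0.288
grasp_force: 30.0
```

```bash
python3 -c "
from h import *
togo([.6538,-.179,.164],-7.3)"
```

```text
t 6.8 pos [ 0.6547 -0.1785  0.1774] cmd shift [-0.0071  0.0052  0.1115] turn [ 0.0005 -0.0005  0.0003] F [-0.   0.7 -3.4] open 25.1 g 29.98248477699235 j [-25.  38.  77.  -0.  64.  73.]
```

>>> drive_tool --pt "15 -0.007 0.005 0.11 0 0 0" --pt "15 -0.007 0.005 0.2 0 0 0" --pt "15 -0.007 0.005 0.28 0 0 0" --pt "15 -0.007 0.005 0.28 0 0 0"

```text
time_s: 7.2
position: [0.6528, -0.1798, 0.1421]
tcp_rot: [[0.992, -0.128, -0.001], [-0.128, -0.992, -0.0], [-0.001, 0.0, -1.0]]
force: [-1.0, -0.4, -2.2]
opening: 0.282
grasp_force: 30.0
```

```bash
python3 -c "
from h import *
togo([.6538,-.179,.115],-7.3)"
```

```text
t 7.2 pos [ 0.6528 -0.1798  0.1421] cmd shift [ 0.0078 -0.0078  0.2262] turn [ 0.0003  0.0006 -0.0007] F [-1.  -0.4 -2.2] open 24.5 g 29.98237155843526 j [-25.  41.  79.  -0.  61.  73.]
```

Inside the mouth without contact force, so I'll go on down.

>>> drive_tool --pt "15 0.004 -0.004 0.08 0 0 0" --pt "15 0.004 -0.004 0.15 0 0 0" --pt "15 0.004 -0.004 0.21 0 0 0" --pt "15 0.004 -0.004 0.21 0 0 0"

```text
time_s: 7.6
position: [0.6532, -0.1794, 0.117]
tcp_rot: [[0.992, -0.128, -0.001], [-0.128, -0.992, -0.0], [-0.001, 0.0, -1.0]]
force: [0.2, 0.1, -4.1]
opening: 0.282
grasp_force: 30.0
```

```bash
python3 -c "
from h import *
togo([.6538,-.179,.115],-7.3)"
```

```text
t 7.6 pos [ 0.6532 -0.1794  0.117 ] cmd shift [ 0.0045 -0.004   0.0165] turn [ 0.0003  0.0009 -0.0006] F [ 0.2  0.1 -4.1] open 24.5 g 29.982331143692136 j [-25.  42.  80.  -0.  58.  73.]
```

>>> drive_tool --pt "15 0 0 0.016 0 0 0" --pt "15 0 0 0.016 0 0 0" --pt "42 0 0 0.016 0 0 0" --pt "42 0 0 0.016 0 0 0" --pt "42 0 0 0.016 0 0 0" --pt "42 0 0 0.016 0 0 0"

```text
time_s: 8.2
position: [0.6545, -0.1799, 0.1174]
tcp_rot: [[0.992, -0.128, 0.002], [-0.128, -0.992, -0.002], [0.003, 0.002, -1.0]]
force: [-0.4, -0.8, 0.7]
opening: 0.47
grasp_force: 0.0
```

>>> drive_tool --pt "42 0 0 -0.2 0 0 0" --pt "42 0 0 -0.5 0 0 0" --pt "42 0 0 -0.8 0 0 0" --pt "42 0 0 -1 0 0 0"

```text
time_s: 8.6
position: [0.655, -0.18, 0.24]
tcp_rot: [[0.992, -0.128, 0.005], [-0.128, -0.992, -0.003], [0.006, 0.003, -1.0]]
force: [-0.5, 0.8, 0.9]
opening: 0.484
grasp_force: 0.0
```

```bash
python3 - <<'E'
from h import *
togo([.688,.122,.25],.8)
d=cap('side'); q=cloud(d).reshape(-1,3)
k=q[(q[:,2]>.10)&(q[:,2]<.14)&(abs(q[:,0]-.651)<.04)&(abs(q[:,1]+.179)<.03)]
t=k[k[:,2]>.122]
r=cv2.minAreaRect((t[:,:2]*1000).astype(np.float32)); print(len(t),r,np.percentile(k[:,2],[50,90,97,99]))
E
```

```text
t 8.6 pos [ 0.655 -0.18   0.24 ] cmd shift [-0.0486 -2.5309 -0.0898] turn [ 0.002  -0.0036 -0.0948] F [-0.5  0.8  0.9] open 42.1 g 0.0 j [-25.  34.  74.  -0.  71.  73.]
65 ((650.9368896484375, -179.6405487060547), (28.345802307128906, 40.82123947143555), 71.27865600585938) [0.11886102 0.1260945  0.12676677 0.12708591]
```

The block is seated (top at 0.126) and released. Next I move over the bolt.

>>> drive_tool --pt "50 0 -0.3 -0.2 0 0 -0.03" --pt "50 0 -0.6 -0.2 0 0 -0.06" --pt "50 -0.02 -0.9 -0.2 0 0 -0.095" --pt "50 -0.02 -0.9 -0.2 0 0 -0.095"

```text
time_s: 9.05
position: [0.665, -0.0672, 0.2608]
tcp_rot: [[1.0, 0.02, 0.001], [0.02, -1.0, 0.001], [0.001, -0.001, -1.0]]
force: [-0.2, -0.1, -0.2]
opening: 0.572
grasp_force: 0.0
```

>>> drive_tool --pt "50 0 -0.3 0 0 0 0" --pt "50 0.05 -0.6 0 0 0 0" --pt "50 0.1 -0.9 0 0 0 0" --pt "50 0.1 -0.9 0 0 0 0"

```text
time_s: 9.45
position: [0.6759, 0.0401, 0.2602]
tcp_rot: [[1.0, 0.018, 0.001], [0.018, -1.0, 0.0], [0.001, -0.0, -1.0]]
force: [-0.7, -0.4, -0.3]
opening: 0.571
grasp_force: 0.0
```

```bash
python3 -c "
from h import *
togo([.691,.122,.16],.8)"
```

```text
t 9.45 pos [0.6759 0.0401 0.2602] cmd shift [ 0.1372 -0.68    0.8352] turn [-0.0002 -0.0009  0.003 ] F [-0.7 -0.4 -0.3] open 49.7 g 0.0 j [-6. 33. 73.  0. 74. 83.]
```

>>> drive_tool --pt "50 0.05 -0.3 0 0 0 0" --pt "50 0.13 -0.6 0.2 0 0 0.003" --pt "50 0.13 -0.68 0.5 0 0 0.003" --pt "50 0.13 -0.68 0.8 0 0 0.003" --pt "50 0.13 -0.68 0.8 0 0 0.003" --pt "50 0.13 -0.68 0.8 0 0 0.003"

```text
time_s: 10.05
position: [0.6904, 0.1164, 0.164]
tcp_rot: [[1.0, 0.009, -0.0], [0.009, -1.0, -0.002], [-0.0, 0.002, -1.0]]
force: [0.8, -0.2, 0.1]
opening: 0.574
grasp_force: 0.0
```

```bash
cat > seq.py <<'E'
from h import *
import sys
N=int(sys.argv[1]); T=[];D=[]
for i in range(N):
    D.append(cap('side')); T.append(read_state()['time_s'])
np.savez('seq.npz',T=T,I=np.array([d['color'] for d in D]),Z=D[0]['range_z'],**{k:D[0][k] for k in('fx','fy','cx','cy','R','t')})
E
python3 seq.py 110; python3 - <<'E'
from h import *
S=np.load('seq.npz'); T=S['T']; print(T[0],T[-1]); I=S['I'].astype(float).mean(-1)
togo([.691,.122,.11],.8)
sd=I.std(0); v,u=np.nonzero(sd[100:260,240:360]>8); print(len(u),(u.min()+240,u.max()+240,v.min()+100,v.max()+100))
b=np.uint8(np.clip(I[0],0,255))[165:225,265:325]; e=np.uint8(np.clip(sd*6,0,255))[165:225,265:325]
cv2.imwrite('pics/seq.png',cv2.resize(np.hstack([b,e]),(800,400),interpolation=cv2.INTER_NEAREST))
c=cloud(dict(range_z=S['Z'],cx=S['cx'],cy=S['cy'],fx=S['fx'],fy=S['fy'],R=S['R'],t=S['t']))
q=c[(sd>8)&(abs(c[...,0]-.64)<.06)&(abs(c[...,1]-.122)<.05)]; print(len(q),np.percentile(q,[2,50,98],axis=0).round(4)); print('r',np.percentile(np.hypot(q[:,1]-.121,q[:,2]-.058),[2,20,50,80,98]).round(4))
E
```

```text
10.1 15.55
t 15.55 pos [0.6904 0.1177 0.1644] cmd shift [ 0.0048 -0.0364  0.4531] turn [ 0.001  -0.0009 -0.0028] F [0.4 1.  1.2] open 50.1 g 0.0 j [ 1. 41. 74. -0. 65. 90.]
674 (np.int64(240), np.int64(346), np.int64(100), np.int64(254))
537 [[0.6173 0.0735 0.0568]
 [0.662  0.133  0.2501]
 [0.696  0.1644 0.4278]]
r [0.0159 0.0228 0.1937 0.2875 0.3728]
```

View pics/seq.png

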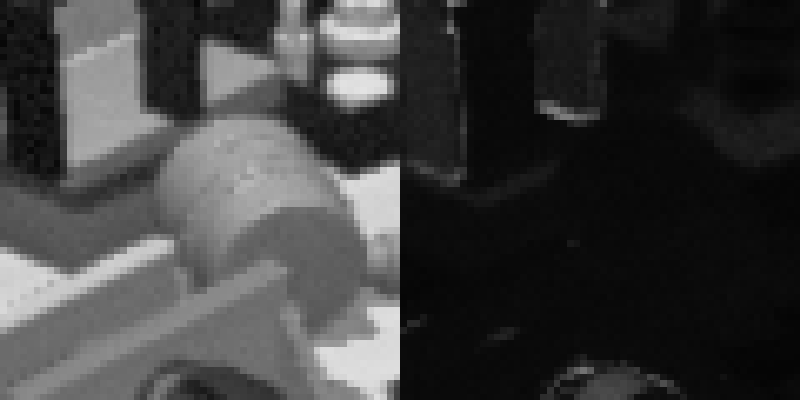

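The view shows the fingers hovering over the gap and only a little of the changing socket at the bottom edge. The socket itself lies at about (300,225) in the full image, so I unwrap it there.

```bash
cat > ph.py <<'E'
from h import *
S=np.load('seq.npz'); T=S['T']-.05; I=S['I'].astype(np.float32).mean(-1); R,t=S['R'],S['t']
c=cloud(dict(range_z=S['Z'],cx=S['cx'],cy=S['cy'],fx=S['fx'],fy=S['fy'],R=R,t=t))
Y0,Z0=.1215,.058
for x in np.arange(.585,.67,.008):
    k=c[(abs(c[...,0]-x)<.004)&(abs(c[...,1]-Y0)<.04)&(c[...,2]>.06)&(c[...,2]<.1)]
    if len(k): print(round(x,3),len(k),np.percentile(np.hypot(k[:,1]-Y0,k[:,2]-Z0),[20,50,80]).round(4))
ph=np.radians(np.arange(20,131,2)); xs=np.arange(.625,.648,.003)
def run(r):
    P=np.stack([np.broadcast_to(xs[None,:],(len(ph),len(xs))),Y0+r*np.cos(ph)[:,None]+0*xs,Z0+r*np.sin(ph)[:,None]+0*xs],-1)
    C=P@R.T+t; U=(C[...,0]/C[...,2]*S['fx']+S['cx']).astype(np.float32); V=(C[...,1]/C[...,2]*S['fy']+S['cy']).astype(np.float32)
    M=np.array([cv2.remap(i,U,V,cv2.INTER_LINEAR) for i in I]).mean(2) # t,phi
    best=max(np.arange(.1,.3,.002),key=lambda w:sum(abs(((M-M.mean(0))*np.exp(-6j*w*T)[:,None]).sum(0))))
    w=best; A=np.stack([np.ones_like(T),np.cos(6*w*T),np.sin(6*w*T)],1); co=np.linalg.lstsq(A,M,rcond=None)[0]
    amp=np.hypot(co[1],co[2]); psi=np.arctan2(co[2],co[1]) # max at 6wT=psi ; min at psi+pi
    # flute at phi when 6wT=psi+pi: theta=phi-90deg there, theta=w*T+th0
    th0=(ph-np.pi/2)-(psi+np.pi)/6
    z=np.exp(6j*th0); zz=(amp*z).sum()/amp.sum()
    print('r',r,'w',round(w,3),'coh',abs(zz).round(3),'th0',(np.angle(zz)/6).round(3)); print(np.round(amp[::4],1),np.round(np.angle(z*np.conj(zz))[::4]/6,2))
    return w,np.angle(zz)/6
for r in(.018,.020,.022): w,th=run(r)
E
python3 ph.py
```

```text
0.585 78 [0.0279 0.0313 0.0372]
0.593 11 [0.0288 0.0318 0.0339]
0.601 1 [0.0162 0.0162 0.0162]
0.609 24 [0.0134 0.0152 0.0159]
0.617 23 [0.0128 0.0132 0.0138]
0.625 95 [0.0136 0.0184 0.0212]
0.633 48 [0.02   0.0213 0.0222]
0.641 43 [0.0203 0.0215 0.0226]
0.649 30 [0.0198 0.0207 0.0217]
0.657 38 [0.0158 0.0171 0.024 ]
0.665 290 [0.0239 0.0313 0.0392]
r 0.018 w 0.196 coh 0.658 th0 -0.077
[8.3 8.6 8.7 8.8 8.5 8.2 8.4 9.  9.  8.  7.6 7.4 6.7 5.6] [-0.18 -0.15 -0.13 -0.1  -0.07 -0.05 -0.02  0.    0.04  0.08  0.12  0.18
  0.27  0.38]
r 0.02 w 0.2 coh 0.905 th0 -0.182
[8.5 9.3 9.2 9.1 8.9 9.  9.2 9.9 9.1 9.  8.6 7.  4.7 3.1] [-0.09 -0.08 -0.06 -0.05 -0.04 -0.03 -0.02 -0.    0.01  0.03  0.06  0.11
  0.16  0.21]
r 0.022 w 0.2 coh 0.979 th0 -0.258
[ 8.8  9.6  9.4  9.2  9.3  9.3  9.7 10.  10.   9.3  7.2  4.5  6.6  8.1] [ 0.03  0.02  0.02  0.02  0.02  0.02  0.01  0.01 -0.    0.    0.   -0.07
 -0.12 -0.04]
```

Flats come upright at t ≈ 1.25 + 5.236k, so the next usable one is at 22.2 s. I'll centre first, then go down.

>>> drive_tool --pt "50 0.005 -0.036 0.15 0.001 0 -0.003" --pt "50 0.005 -0.036 0.3 0.001 0 -0.003" --pt "50 0.005 -0.036 0.43 0.001 0 -0.003" --pt "50 0.005 -0.036 0.43 0.001 0 -0.003" --pt "50 0.005 -0.036 0.43 0.001 0 -0.003"

```text
time_s: 16.05
position: [0.691, 0.1219, 0.1125]
tcp_rot: [[1.0, 0.014, 0.001], [0.014, -1.0, 0.0], [0.001, -0.0, -1.0]]
force: [0.5, -0.7, -0.2]
opening: 0.573
grasp_force: 0.0
```

```bash
python3 -c "
from h import *
togo([.691,.122,.058],.8)"
```

```text
t 16.05 pos [0.691  0.1219 0.1125] cmd shift [-2.00e-04 -8.00e-04  4.54e-01] turn [-0.     -0.0005  0.0002] F [ 0.5 -0.7 -0.2] open 49.8 g 0.0 j [ 1. 44. 76.  0. 60. 90.]
```

>>> drive_tool --pt "50 0 0 0.1 0 0 0" --pt "50 0 0 0.2 0 0 0" --pt "50 0 0 0.3 0 0 0" --pt "50 0 0 0.4 0 0 0" --pt "50 0 0 0.45 0 0 0" --pt "50 0 0 0.45 0 0 0" --pt "50 0 0 0.45 0 0 0"

```text
time_s: 16.75
position: [0.6912, 0.122, 0.0586]
tcp_rot: [[1.0, 0.014, 0.001], [0.014, -1.0, 0.0], [0.001, -0.0, -1.0]]
force: [0.3, 0.4, -0.1]
opening: 0.573
grasp_force: 0.0
```

```bash
python3 -c "
from h import *
togo([.691,.122,.058],.8)"
```

```text
t 16.75 pos [0.6912 0.122  0.0586] cmd shift [-0.002  -0.0002  0.0052] turn [-0.     -0.0009  0.0002] F [ 0.3  0.4 -0.1] open 49.8 g 0.0 j [ 1. 48. 77.  0. 55. 90.]
```

```bash
cp seq.npz seqA.npz; python3 seq.py 66; python3 ph.py | grep '^r'; python3 -c "
from h import *
togo([.691,.122,.058],.8)"
```

```text
r 0.018 w 0.248 coh 0.508 th0 0.014
r 0.02 w 0.256 coh 0.8 th0 -0.143
r 0.022 w 0.246 coh 0.929 th0 -0.041
t 20.05 pos [0.6911 0.122  0.0588] cmd shift [-0.0009 -0.0004  0.0066] turn [ 0.     -0.0009  0.0002] F [ 0.6 -0.3  0.4] open 50.4 g 0.0 j [ 1. 48. 77. -0. 55. 90.]
```

Second phase check agrees (0.29 rad at t = 18.4). I'll wait until about 22.0 and then close.

>>> drive_tool --pt "42 0 0 0 0 0 0" --pt "42 0 0 0 0 0 0" --pt "42 0 0 0 0 0 0" --pt "42 0 0 0 0 0 0" --pt "42 0 0 0 0 0 0" --pt "42 0 0 0 0 0 0" --pt "42 0 0 0 0 0 0" --pt "42 0 0 0 0 0 0"

```text
time_s: 20.85
position: [0.6911, 0.122, 0.0588]
tcp_rot: [[1.0, 0.014, 0.001], [0.014, -1.0, 0.0], [0.001, -0.0, -1.0]]
force: [-0.4, 0.2, 0.0]
opening: 0.48
grasp_force: 0.0
```

>>> drive_tool --pt "42 0 0 0 0 0 0" --pt "42 0 0 0 0 0 0" --pt "42 0 0 0 0 0 0" --pt "42 0 0 0 0 0 0" --pt "42 0 0 0 0 0 0" --pt "42 0 0 0 0 0 0" --pt "42 0 0 0 0 0 0" --pt "42 0 0 0 0 0 0"

```text
time_s: 21.65
position: [0.6911, 0.122, 0.0588]
tcp_rot: [[1.0, 0.014, 0.001], [0.014, -1.0, 0.0], [0.001, -0.0, -1.0]]
force: [0.3, -0.7, 0.4]
opening: 0.482
grasp_force: 0.0
```

>>> drive_tool --pt "42 0 0 0 0 0 0" --pt "42 0 0 0 0 0 0" --pt "42 0 0 0 0 0 0" --pt "15 0 0 0 0 0 0" --pt "15 0 0 0 0 0 0" --pt "15 0 0 0 0 0 0" --pt "15 0 0 0 0 0 0" --pt "15 0 0 0 0 0 0"

```text
time_s: 22.45
position: [0.6911, 0.1204, 0.0586]
tcp_rot: [[1.0, 0.014, 0.001], [0.014, -1.0, -0.002], [0.001, 0.002, -1.0]]
force: [-0.6, -3.9, -1.6]
opening: 0.34
grasp_force: 29.9
```

```bash
python3 -c "
from h import *
togo([.691,.122,.058],.8)"
```

```text
t 22.45 pos [0.6911 0.1204 0.0586] cmd shift [-0.0005 -0.0131  0.0048] turn [ 0.0013 -0.0006  0.0002] F [-0.6 -3.9 -1.6] open 29.6 g 29.860200212860946 j [ 1. 48. 77. -0. 55. 90.]
```

```bash
python3 - <<'E'
from h import *
A=[cap('side') for _ in range(8)]; S=np.load('seq.npz')
g=lambda i:i.astype(float).mean(-1)[205:250,275:325]
print('still diff',abs(g(A[7]['color'])-g(A[0]['color'])).max(),'turning diff over same time',abs(g(S['I'][7])-g(S['I'][0])).max())
q=cloud(A[7]).reshape(-1,3); k=q[(q[:,2]>.122)&(q[:,2]<.14)&(abs(q[:,0]-.651)<.04)&(abs(q[:,1]+.179)<.03)]
print(cv2.minAreaRect((k[:,:2]*1000).astype(np.float32)),k[:,2].max())
s=read_state(); print(s['time_s'],s['opening']*87,s['grasp_force'],s['force'])
E
```

```text
still diff 18.333333333333336 turning diff over same time 31.666666666666657
((649.6803588867188, -178.2373046875), (26.5369815826416, 39.61516571044922), 77.52963256835938) 0.12813038517766068
22.85 29.53257798410141 29.85971298068762 [-0.64135056 -4.4037099   0.40293222]
```

>>> drive_tool --pt "15 0 0 0 0 0 0" --pt "15 0 0 0 0 0 0" --pt "15 0 0 0 0 0 0" --pt "15 0 0 0 0 0 0" --pt "15 0 0 0 0 0 0" --pt "15 0 0 0 0 0 0"

```text
time_s: 23.45
position: [0.6911, 0.1204, 0.0586]
tcp_rot: [[1.0, 0.014, 0.001], [0.014, -1.0, -0.002], [0.001, 0.002, -1.0]]
force: [-0.2, -5.2, -1.0]
opening: 0.343
grasp_force: 29.9
```

```bash
python3 - <<'E'
from h import *
g=lambda i:i.astype(float).mean(-1)[205:250,275:325]
import time
a=g(cap('side')['color']); 
for _ in range(4): b=g(cap('side')['color'])
S=np.load('seq.npz')['I']; print('mean now',abs(a-b).mean(),abs(a-b).max(),'turning 4 frames',abs(g(S[4])-g(S[0])).mean(),'20 frames',abs(g(S[20])-g(S[0])).mean())
# frames of first run nearest in look: tells the angle
A=np.load('seqA.npz'); e=[abs(g(i)-(a+b)/2).mean() for i in A['I']]; j=int(np.argmin(e)); print('best t',A['T'][j]-.05,'theta',(.2*(A['T'][j]-.05)-.25+.52)%1.047-.52,min(e),max(e))
E
```

```text
mean now 2.271703703703704 12.333333333333336 turning 4 frames 2.428 20 frames 2.9208888888888884
best t 11.75 theta 0.006000000000000227 11.558074074074074 12.655555555555555
```

Bolt angle is about 0.006 rad, and it is held still with a 29.5 mm opening and 30 N grip. I'm handing in.

```bash
python3 -c "
from rig import order
print(order.hand_in())"
```

```text
the job is handed in; nothing more can be done
None
```

I handed the job in at about 24 s: the setting block stands released and fully down in the middle pocket, and the fingers hold the bolt head across two upright flats (about 0.01 rad off, 30 N grip, no turning seen); hand-in returned no verdict.

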